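Stow a hose fitting and index the drawer lock

TASK

Put the small brass hose barb fitting from the worktop into the open drawer of the grey unit and slide the drawer fully shut. Then turn the knob on the unit's sloping face slowly clockwise until you feel it drop into its hidden notch, and leave it sitting in the notch. Leave the other loose parts on the worktop where they are.

Things in the scene. Friction and masses are not known exactly. Their poses are not given: they have to be found in the camera images.
- barb: plain pale brass hose barb fitting lying on the worktop to the left of the unit, 18 x 48 x 21 mm, about 50 g; a hexagon end and a ribbed tapering end. Origin: centre of its underside; y along its length, z up. Grip it across x (18 mm) near its middle.
- unit: grey steel drawer unit, fixed, 130 mm deep (x), 150 mm wide (y), 151 mm high at the back. Origin: centre of its underside; x points from front to back, z up. Its front edge (x = -65 mm) is 60 mm high; from there its top face slopes up to the back at 35 degrees. On this face sits a flat round aluminium lock head (72 mm across, 14 mm thick), the knob on it, the plunger block up the slope.
- drawer (a joint): the drawer under the sloping face: 0 = fully shut, grows as it slides out of the unit's front, along its -x (m); starts 80 to 95 mm open. Slides with about 2 N, stays where left, and shuts against a stop. Fingers tilted forward like those for the knob keep the gripper clear of the knob while pushing.
- drawer_space (a point): point on the drawer's inner floor, 12 mm above the worktop, mid in the part uncovered while open; moves with the drawer; axes as the unit's. The inner floor reaches 38 mm in front of it (-x), 74 mm behind it, 61 mm to either side; the walls end 34 mm above it, the front panel 44 mm. At least 35 mm behind it are uncovered at the start.
- drawer_front (a point): centre of the outer face of the drawer's front panel (150 mm wide, 50 mm high, centre 30 mm above the worktop), 74 mm in front of the unit's origin when shut; push along the unit's +x. A 60 mm wide lip on its upper edge stands 9 mm proud, 50 to 55 mm above the worktop. Axes as the unit's.
- knob_grip (a point): grip point of the black knob, on its axis: a bar 50 mm long, 14 mm thick, 36 mm high, on a 52 mm disc; the point is 11 mm below the bar's top, 25 mm above the disc. x along the bar (ends alike), y across it (grip here), z outward along the axis, which leans 35 degrees from vertical towards the unit's front.
- knob: the same knob (axes as knob_grip; origin on the axis, 31 mm below it). Turns clockwise seen from above the face (negative about z), 0.5 to 1.25 rad from its start to the notch; end stop 0.6 rad farther. Plain friction about 0.1 N m; in the last 0.25 rad before the notch's centre it pulls itself on by 0.1 to 0.3 N m, past it it resists with 0.4 to 0.9, then springs out. Let go within 0.15 rad of it, it settles in. May be turned back.
- pin (a joint): spring plunger pin of the lock head, sliding along the slope: 0 = rides on the hidden disc's rim (not locked), about 0.007 m = dropped into the notch (locked). Its 6 mm thick steel tail stands about 9 mm out of the small block up the slope from the knob, and draws in to about 2 mm when locked. Not to be handled.
- ferrule: bystander: light grey pipe ferrule, a flanged tube 51 mm across, 45 mm high, standing; origin under its centre
- bung: bystander: black rubber bung, 44 mm across, 35 mm high, standing; origin under its centre
- gauge: bystander: round pressure gauge lying face up, 94 x 68 x 28 mm; origin under its centre
Mind the look-alikes: they are no part of the job. There is more than one size of the unit; the job needs the larger.

How it is judged:
By the outcome, as a careful person would: the job done as asked, in the order asked, and still so for the second after the job is handed in, with the robot touching nothing.
It also fails if it takes over 61 s, if anything falls off the work surface, if the arm or the gripper's body presses on something with over 40 N, if the wrist force passes 120 N, or if a joint passes its speed limit or range.

ROBOT

A 6-joint arm with a two-finger parallel gripper is mounted at the origin on a cart in front of the work surface, level with it; the furniture and walls round the work are solid. World frame = base frame: x ahead of the robot, y to its left, z up, the work surface at z = 0. Lengths are in m, angles in rad, forces in N, time in s.
With the tool pointing down it reaches from about 0.25 to 0.775 m from the base axis. Payload 4 kg.
Tool frame: the origin (TCP) lies on the centre line of the jaws, within the pads' length; the fingertips stand 25 mm ahead of it and the grasp point (between the pads) lies 6 mm ahead of it; z points along the fingers, y is the line along which they close (so a half turn about z gives the same grasp; the last joint's range is limited). The gripper opens to 94 mm and grips with 3 to 60 N. Pads are 16 mm wide; open, the fingers measure 119 mm over their backs; the gripper's body (75 mm by 177 mm) begins 78 mm behind the grasp point.
Start: joints at [-1.24, 0.087, 1.371, -0, 1.684, -0.103], TCP at [0.231, -0.499, 0.231] pointing down, gripper open.
Joint ranges: [-3.1, 3.1], [-0.76, 2.03], [0.27, 2.55], [-1.08, 4.22], [0.17, 2.65], [-2.57, 2.57]. Speed limits (rad/s): [2.79, 2.79, 3.14, 3.14, 3.14, 3.14].

INTERFACE

Orientations are given as [roll, pitch, yaw] about the fixed x, y, z axes, in that order (R = Rz(yaw) Ry(pitch) Rx(roll)).
In Python, from bench import robot, imaging gives the robot as it stands. The module is installed in compiled form; this text tells all that it offers.
- The arm moves only by the tool drive_tool, never from a script. Its argument "series" is a list of rows, each a list of 3 entries, a list of its own where there are three numbers: the finger opening in m, from 0 to 0.094, then the shift along the tool's x, y, z in m, then the turn, a rotation vector about the tool's x, y, z in rad. A call has 1 to 5 rows; each row is the pose to reach, as a shift and turn from the pose commanded when the call began, along the tool's axes at that moment; what a row does not reach only later rows make up. A row lasts 1/8 s, in which the tool goes at most 62.5 mm and 10.7 degrees, less where a joint would pass 70% of its speed; a pose out of reach is approached as far as the arm can. A call with a gripper value outside its range is refused whole. The fingers move at their own pace and stop on an object; the grip force is fixed at half the most. Time passes only in rows, so rows that repeat a pose let the fingers close. It gives the time, the measured TCP pose, the force, the opening and the grip force at its end, in the units of the state.
- robot.get_obs(): the state, without advancing time (a new reading comes with each control period).
- imaging.snapshot(name): name is "side" or "top" or "wrist"; returns the picture (384x512x3 uint8, red, green, blue); there is no depth.
- imaging.get_calibration(name): a dict with "intrinsics" (3x3 intrinsics, pixels), "position" and "rotation" of the camera in the world. Camera axes: x right, y up, looking along -z (the intrinsics and any distortion apply to the point x, -y, -z); pixel columns grow to the right and rows downward; lengths in m; the calibration is good to about 2 mm. The wrist camera is an equidistant fisheye: a pixel r from the principal point sees the ray r / f radians off the axis. A picture is of the moment at which its call begins: read the wrist's pose just before it. get_calibration takes no time and is no camera call; for the wrist camera it gives the pose at the moment of the call.
- robot.close_job(): hands the job in; it is judged then, once.
The state is a dict: "time": time; "joint_positions": joint angles; "qvel": joint speeds; "joint_torque": joint torques, N m; "tool_pos": TCP position; "ee_rot": TCP orientation; "wrist_force": force on the tool from outside, world axes, zero at the start; "wrist_torque": the same for the moment, N m; "width": finger opening in m; "finger_force": force on a finger pad.
Only numpy, scipy, OpenCV 4.12 (cv2) and the standard library are available. Lean on these libraries where they do the work, as an engineer would, in place of code of your own. Each camera call takes 0.05 s, during which the arm holds its last target. There are 200 camera calls.

## Working session

There is one attempt and no reset: what is moved stays moved. The work goes in short steps, Python scripts to look and compute and a tool call to move; the robot and the scene stay as the last step left them, time stands still between calls to the robot, and variables do not carry over. Pictures are saved under pics/ and viewed, at most 10 in all, crops included, and the job is handed in when it is done.

Besides the shell and the picture viewer there is one more tool, called after "Request:" by a JSON object that holds its "op" and its "data", one argument or row to a line. drive_tool: Moves the arm, as the interface text tells. Its arguments: {"type":"object","properties":{"series":{"type":"array"}},"required":["series"]}

```bash
mkdir -p pics; python3 - <<'E'
from bench import robot, imaging
import cv2,numpy as np
o=robot.get_obs(); print(o)
for n in("side","top"):
    im=imaging.snapshot(n); cv2.imwrite(f"pics/{n}0.png",im[...,::-1]); c=imaging.get_calibration(n); print(n,c)
a=cv2.imread("pics/side0.png");b=cv2.imread("pics/top0.png")
E
```

```text
{'time': 0.0, 'joint_positions': array([-1.24010748e+00,  8.79676463e-02,  1.37225510e+00, -1.38688815e-05,
        1.68365514e+00, -1.03092782e-01]), 'qvel': array([0.00093408, 0.00126015, 0.00205064, 0.00066731, 0.00159189,
       0.00040251]), 'joint_torque': array([ 1.28579541e-03, -3.40172517e+01, -3.02425575e+01,  7.18101184e-02,
        3.30039219e-02, -1.55009056e-04]), 'tool_pos': array([ 0.23099492, -0.49857259,  0.22929683]), 'ee_rot': array([-3.13931814e+00, -2.21462378e-04,  4.33779834e-01]), 'wrist_force': array([0.06059568, 0.61987728, 1.31631707]), 'wrist_torque': array([ 0.04294112, -0.02789935, -0.02822277]), 'finger_force': 0.0, 'width': 0.09401402278748852}
side {'intrinsics': array([[356.03126981,   0.        , 252.00119804],
       [  0.        , 356.03126981, 189.05114892],
       [  0.        ,   0.        ,   1.        ]]), 'position': array([0.04408963, 0.70730762, 0.83620584]), 'rotation': array([ 0.84726235, -0.00816307, -2.56584327])}
top {'intrinsics': array([[450.97694094,   0.        , 267.8507491 ],
       [  0.        , 450.97694094, 194.83571562],
       [  0.        ,   0.        ,   1.        ]]), 'position': array([ 0.37548228, -0.00968265,  1.38488535]), 'rotation': array([ 0.07149434,  0.00312415, -1.56086209])}
```

View pics/top0.png

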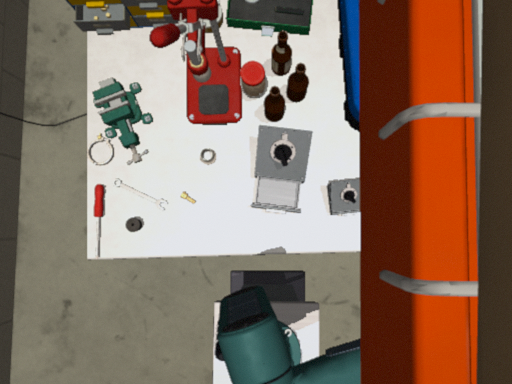

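View pics/side0.png

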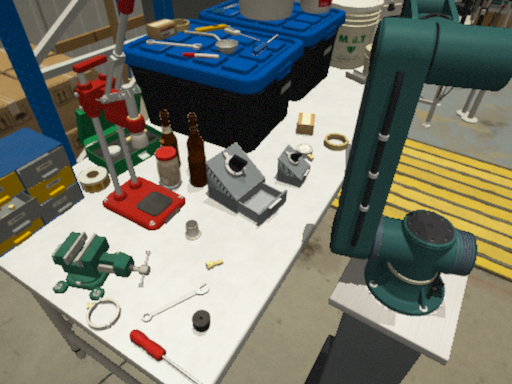

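The top view shows the barb at (187,197), the large unit with its knob at (283,152) and its open drawer at (277,195). The small unit is at (345,196) and the bung at (135,224). The ferrule is at (208,156).
Barb look-alikes in the side view are the brass-coloured block (306,123), the brass ring (336,142) and the hose clamp (103,313). The barb is the ribbed piece at side (214,264). I'll check it in a close crop.

```bash
cat > h.py <<'E'
import numpy as np,cv2
from scipy.spatial.transform import Rotation as R
from bench import robot,imaging
def ray(n,uv,c=None):
    c=c or imaging.get_calibration(n);K=c['intrinsics'];p=np.array([(uv[0]-K[0,2])/K[0,0],(uv[1]-K[1,2])/K[1,1]])
    if n=='wrist':
        r=np.hypot(*p);d=np.array([*(p*np.sin(r)/max(r,1e-9)),np.cos(r)])
    else: d=np.array([*p,1.])
    return c['position'],R.from_euler('xyz',c['rotation']).apply(d*[1,-1,-1])
def onz(n,uv,z,c=None):
    o,d=ray(n,uv,c);return o+d*(z-o[2])/d[2]
def proj(n,P,c=None):
    c=c or imaging.get_calibration(n);K=c['intrinsics'];q=R.from_euler('xyz',c['rotation']).inv().apply(np.array(P)-c['position'])*[1,-1,-1]
    if n=='wrist':
        s=np.hypot(q[0],q[1]);t=np.arctan2(s,q[2]);m=q[:2]/max(s,1e-9)*t
    else: m=q[:2]/q[2]
    return m*[K[0,0],K[1,1]]+[K[0,2],K[1,2]]
def tri(a,b):
    (o1,d1),(o2,d2)=a,b
    d1=d1/np.linalg.norm(d1);d2=d2/np.linalg.norm(d2)
    t=np.linalg.lstsq(np.c_[d1,-d2],o2-o1,rcond=None)[0]
    p,q=o1+t[0]*d1,o2+t[1]*d2
    return (p+q)/2,np.linalg.norm(p-q)
E
python3 - <<'E'
from h import *
t=cv2.imread('pics/top0.png');s=cv2.imread('pics/side0.png')
def brass(im,x0,y0,x1,y1):
    h=cv2.cvtColor(im,cv2.COLOR_BGR2HSV)[y0:y1,x0:x1]
    m=cv2.inRange(h,(12,70,90),(35,255,255));ys,xs=np.nonzero(m)
    p=np.c_[xs+x0,ys+y0].astype(float);c=p.mean(0);w,v=np.linalg.eigh(np.cov(p.T))
    return c,v[:,1],len(p),w
for n,im,b in(('top',t,(170,180,205,215)),('side',s,(195,250,235,280))):
    c,v,N,w=brass(im,*b);P=onz(n,c,.01);d=onz(n,c+v*5,.01)-P
    print(n,c,N,w,P,np.degrees(np.arctan2(d[1],d[0])))
for uv in((283,152),(260,125),(312,132),(250,205),(300,211)): print(uv,onz('top',uv,.055)[:2],onz('top',uv,.151)[:2])
cr=lambda im,x,y,w,h,k:cv2.resize(im[y:y+h,x:x+w],None,fx=k,fy=k,interpolation=cv2.INTER_CUBIC)
A=cr(t,170,112,150,112,5.3);B=cr(s,190,135,110,145,4)
A=A[:580];cv2.imwrite('pics/ct.png',A[:,:795]);cv2.imwrite('pics/cs.png',B)
E
```

```text
top [187.03508772 197.22807018] 57 [ 1.66952541 20.18699088] [0.4641686  0.24256568 0.01      ] 57.20301306728515
side [213.25641026 263.47435897] 78 [ 2.2306968  23.48775142] [0.46586279 0.24664918 0.01      ] 52.42183529395698
(283, 152) [ 0.59893266 -0.04840046] [ 0.58280252 -0.04560555]
(260, 125) [0.67976872 0.02096861] [0.6578033 0.018756 ]
(312, 132) [ 0.66001533 -0.13450862] [ 0.63947583 -0.12549784]
(250, 205) [0.44008566 0.0478136 ] [0.43542216 0.04366313]
(300, 211) [ 0.42382289 -0.09983626] [ 0.42033334 -0.09332838]
```

View pics/ct.png

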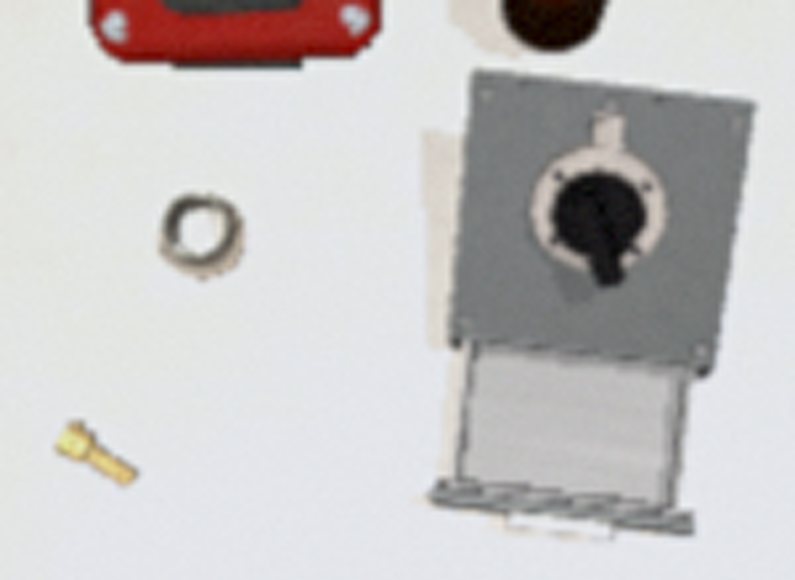

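View pics/cs.png

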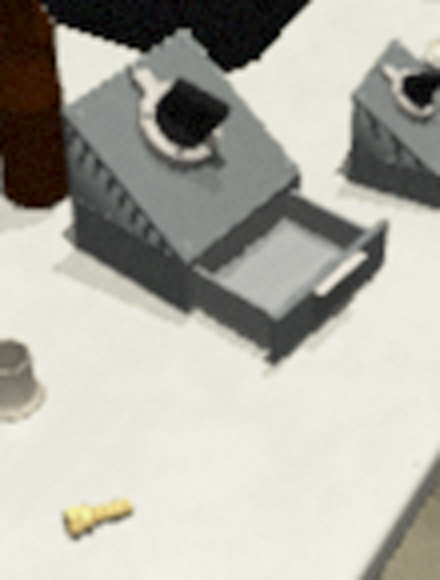

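The crops confirm the choice: brass barb at top crop (97,452), with the hex end up-left. Unit top corners in the crop are (475,70), (755,103), (452,345) and (705,375). The drawer front's top edge runs (432,490)–(692,525). The knob bar's upper end is near (607,285).

```bash
cat > u.py <<'E'
from h import *
px=lambda u,v:(170+(u+.5)/5.3-.5,112+(v+.5)/5.3-.5)
BL,BR=[onz('top',px(*p),.151) for p in((475,70),(755,103))]
FL,FR=[onz('top',px(*p),.060) for p in((452,345),(705,375))]
E
python3 - <<'E'
from u import *
print(BL,BR,FL,FR,[np.linalg.norm(a-b) for a,b in((BL[:2],BR[:2]),(FL[:2],FR[:2]),(BL[:2],FL[:2]),(BR[:2],FR[:2]))])
ang=lambda d:np.degrees(np.arctan2(d[1],d[0]))
print([ang(BL-BR)-90,ang(FL-FR)-90,ang(BL-FL),ang(BR-FR)])
C=(BL+BR+FL+FR)/4
DL,DR=[onz('top',px(*p),.055) for p in((432,490),(692,525))]
print('C',C,'drawer front',DL,DR,np.linalg.norm(DL-DR),ang(DL-DR)-90)
yaw=np.radians(np.mean([ang(BL-BR)-90,ang(FL-FR)-90,ang(BL-FL),ang(BR-FR)]))
ex=np.array([np.cos(yaw),np.sin(yaw)]);D=((DL+DR)/2)[:2]
print('yaw',np.degrees(yaw),'front dist',(C[:2]-D)@ex)
# knob disc ring from side crop: lock head and knob bar top triangulated
for a,b in(((607,265),(222,110)),((598,212),(190,115))):
    P,e=tri(ray('top',px(*a)),ray('side',(190+b[0]/4,135+b[1]/4)));print('knob',P,e)
# predicted knob_grip pixel if lock head at slope position s
print('side corners tri', [tri(ray('top',px(*a)),ray('side',(190+b[0]/4,135+b[1]/4))) for a,b in(((475,70),(68,108)),((755,103),(187,32)),((452,345),(190,262)),((705,375),(300,180)))])
E
```

```text
[0.65834041 0.02093441 0.151     ] [ 0.64220305 -0.12562045  0.151     ] [0.52369167 0.03425626 0.06      ] [ 0.50825071 -0.1067961   0.06      ] [np.float64(0.1474406383988506), np.float64(0.14189499645824544), np.float64(0.13530615002316554), np.float64(0.13526856680899707)]
[np.float64(-6.2836037876869), np.float64(-6.247275831291901), np.float64(-5.650328099188077), np.float64(-7.9994041023375075)]
C [ 0.58312146 -0.04430647  0.1055    ] drawer front [0.44293321 0.04459039 0.055     ] [ 0.42485668 -0.10030401  0.055     ] 0.1460176274379753 -7.111281740972828
yaw -6.545152955126096 front dist 0.15012893691111626
knob [ 0.55580335 -0.04996983  0.14296191] 0.0033938306352647813
knob [ 0.58555481 -0.04587709  0.12811079] 0.005051202351408358
side corners tri [(array([0.65754985, 0.01993405, 0.14656389]), np.float64(0.004154361216814401)), (array([ 0.64312762, -0.12708561,  0.1417148 ]), np.float64(0.002443835032504376)), (array([0.52562063, 0.03526545, 0.0573511 ]), np.float64(0.0037253467061399747)), (array([ 0.51031141, -0.10694896,  0.05035739]), np.float64(0.0024493835873246202))]
```

```bash
cat > g.py <<'E'
from h import *
def T(yaw,tilt=0,roll=0):  # tool x along unit-x-like yaw (tilted forward), z down/forward
    return R.from_euler('z',yaw)*R.from_euler('y',-tilt)*R.from_euler('x',np.pi)*R.from_euler('z',roll)
def goal(p,r):
    o=robot.get_obs();c=R.from_euler('xyz',o['ee_rot'])
    print('now',o['time'].__round__(2),o['tool_pos'].round(4),o['ee_rot'].round(3),'F',o['wrist_force'].round(1),'q',o['joint_positions'].round(2))
    print('shift',c.inv().apply(np.array(p)-o['tool_pos']).round(4).tolist(),'turn',(c.inv()*r).as_rotvec().round(4).tolist())
E
python3 -c "
from g import *
goal([.465,.2445,.16],T(.96))"
```

```text
now 0.1 [ 0.231  -0.4986  0.2294] [-3.14  -0.     0.434] F [-1.   0.6  0.7] q [-1.24  0.09  1.37  0.    1.68 -0.1 ]
shift [0.5246, -0.5758, 0.0707] turn [-0.0019, -0.0007, -0.5262]
```

Request:
{"op": "drive_tool", "data": {
  "series": [
    [0.06, [0.042, -0.046, 0], [0, 0, 0]],
    [0.06, [0.084, -0.092, 0], [0, 0, 0]],
    [0.06, [0.126, -0.138, 0], [0, 0, 0]],
    [0.06, [0.168, -0.184, 0], [0, 0, 0]],
    [0.06, [0.21, -0.23, 0], [0, 0, 0]]
  ]
}}

```text
time: 0.72
tool_pos: [0.3251, -0.2001, 0.2301]
ee_rot: [-3.141, -0.0, 0.433]
wrist_force: [1.1, -1.0, 0.2]
width: 0.0602
finger_force: 0.0
```

Request:
{"op": "drive_tool", "data": {
  "series": [
    [0.06, [0.042, -0.046, 0], [0, 0, 0]],
    [0.06, [0.084, -0.092, 0], [0, 0, 0]],
    [0.06, [0.126, -0.138, 0], [0, 0, 0]],
    [0.06, [0.168, -0.184, 0], [0, 0, 0]],
    [0.06, [0.21, -0.23, 0], [0, 0, 0]]
  ]
}}

```text
time: 1.35
tool_pos: [0.4189, 0.0969, 0.2302]
ee_rot: [3.141, -0.0, 0.434]
wrist_force: [0.6, -0.4, -0.1]
width: 0.0602
finger_force: 0.0
```

Request:
{"op": "drive_tool", "data": {
  "series": [
    [0.06, [0.03, -0.03, 0.02], [0, 0, -0.13]],
    [0.06, [0.06, -0.06, 0.04], [0, 0, -0.26]],
    [0.06, [0.09, -0.09, 0.06], [0, 0, -0.4]],
    [0.06, [0.105, -0.116, 0.07], [0, 0, -0.526]],
    [0.06, [0.105, -0.116, 0.07], [0, 0, -0.526]]
  ]
}}

```text
time: 1.98
tool_pos: [0.4643, 0.2453, 0.1583]
ee_rot: [-3.139, 0.004, 0.962]
wrist_force: [-0.5, -0.1, -0.1]
width: 0.0599
finger_force: 0.0
```

```bash
python3 - <<'E'
from g import *
goal([.465,.2445,.16],T(.96))
c=imaging.get_calibration('wrist');im=imaging.snapshot('wrist')[...,::-1].copy()
print(c,proj('wrist',[.465,.2445,.01],c))
cv2.imwrite('pics/w1.png',im)
h=cv2.cvtColor(im,cv2.COLOR_BGR2HSV);m=cv2.inRange(h,(12,70,90),(35,255,255))
n,l,s,ce=cv2.connectedComponentsWithStats(m)
for i in range(1,n):
    if s[i,4]>60: 
        cnt=max(cv2.findContours((l==i).astype(np.uint8),0,1)[0],key=cv2.contourArea);r=cv2.minAreaRect(cnt)
        b=np.array([onz('wrist',q,.01,c) for q in cv2.boxPoints(r)])
        e=[b[1]-b[0],b[2]-b[1]];L=max(e,key=np.linalg.norm)
        print(ce[i],s[i,4],'ctr',b.mean(0),[np.linalg.norm(x).round(4) for x in e],np.degrees(np.arctan2(L[1],L[0])))
E
```

```text
now 1.98 [0.4643 0.2453 0.1583] [-3.139  0.004  0.962] F [-0.5 -0.1 -0.1] q [0.38 0.06 1.54 0.   1.54 0.99]
shift [-0.0003, 0.001, -0.0017] turn [-0.0024, 0.0036, 0.002]
{'intrinsics': array([[297.31863964,   0.        , 256.18262409],
       [  0.        , 297.31863964, 190.20555371],
       [  0.        ,   0.        ,   1.        ]]), 'position': array([0.51165987, 0.31389047, 0.31220762]), 'rotation': array([-0.2856501 ,  0.00240367, -0.6081412 ])} [258.15293822 185.52611198]
[257.49640288 190.57913669] 278 ctr [0.46050665 0.2411678  0.01      ] [np.float64(0.0351), np.float64(0.0147)] 52.044168010524125
```

View pics/w1.png

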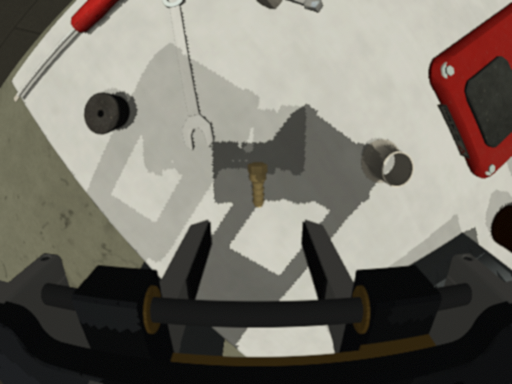

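The barb is at wrist (258,185), exactly where predicted, between the fingers and aligned with them. Next I descend and grip it.

Request:
{"op": "drive_tool", "data": {
  "series": [
    [0.05, [0, 0, 0.04], [0, 0, 0.02]],
    [0.05, [0, 0, 0.085], [0, 0, 0.03]],
    [0.05, [0, 0.001, 0.12], [0, 0, 0.03]],
    [0.05, [0, 0.001, 0.13], [0, 0, 0.03]],
    [0.05, [0, 0.001, 0.13], [0, 0, 0.03]]
  ]
}}

```text
time: 2.65
tool_pos: [0.4666, 0.243, 0.0311]
ee_rot: [3.141, -0.0, 0.928]
wrist_force: [0.2, -0.3, 1.2]
width: 0.05
finger_force: 0.0
```

Request:
{"op": "drive_tool", "data": {
  "series": [
    [0.0, [0, 0, 0], [0, 0, 0]],
    [0.0, [0, 0, 0], [0, 0, 0]],
    [0.0, [0, 0, 0], [0, 0, 0]],
    [0.0, [0, 0, 0], [0, 0, 0]],
    [0.0, [0, 0, 0], [0, 0, 0]]
  ]
}}

```text
time: 3.28
tool_pos: [0.4665, 0.2439, 0.0309]
ee_rot: [3.141, -0.001, 0.93]
wrist_force: [0.1, 0.8, 3.3]
width: 0.0159
finger_force: 29.9
```

Request:
{"op": "drive_tool", "data": {
  "series": [
    [0.0, [0, 0, -0.02], [0, 0, 0]],
    [0.0, [0, 0, -0.05], [0, 0, 0]],
    [0.0, [0, 0, -0.08], [0, 0, 0]],
    [0.0, [0, 0, -0.11], [0, 0, 0]],
    [0.0, [0, 0, -0.11], [0, 0, 0]]
  ]
}}

```text
time: 3.9
tool_pos: [0.4678, 0.2443, 0.143]
ee_rot: [3.138, -0.005, 0.93]
wrist_force: [-0.8, 0.0, -1.1]
width: 0.0157
finger_force: 29.9
```

```bash
python3 -c "
from g import *
goal([.477,-.032,.14],T(-.114))
goal([.477,-.032,.14],T(.93))"
```

```text
now 3.9 [0.4678 0.2443 0.143 ] [ 3.138 -0.005  0.93 ] F [-0.8  0.  -1.1] q [ 0.37  0.07  1.57 -0.    1.5   1.01]
shift [-0.216, 0.1726, 0.0025] turn [0.0003, -0.0059, 1.0439]
now 3.9 [0.4678 0.2443 0.143 ] [ 3.138 -0.005  0.93 ] F [-0.8  0.  -1.1] q [ 0.37  0.07  1.57 -0.    1.5   1.01]
shift [-0.216, 0.1726, 0.0025] turn [0.0031, -0.0048, -0.0001]
```

Request:
{"op": "drive_tool", "data": {
  "series": [
    [0.0, [-0.043, 0.034, 0], [0, 0, 0.17]],
    [0.0, [-0.086, 0.069, 0], [0, 0, 0.34]],
    [0.0, [-0.13, 0.103, 0], [0, 0, 0.51]],
    [0.0, [-0.173, 0.138, 0.001], [0, 0, 0.68]],
    [0.0, [-0.216, 0.1725, 0.002], [0, 0, 0.85]]
  ]
}}

```text
time: 4.53
tool_pos: [0.4742, -0.0341, 0.1363]
ee_rot: [-3.141, 0.003, 0.074]
wrist_force: [0.3, 0.9, -0.5]
width: 0.0158
finger_force: 29.9
```

Request:
{"op": "drive_tool", "data": {
  "series": [
    [0.0, [0, 0, 0], [0, 0, 0.1]],
    [0.0, [0, 0, 0], [0, 0, 0.194]],
    [0.0, [0, 0, 0], [0, 0, 0.194]]
  ]
}}

```text
time: 4.9
tool_pos: [0.4743, -0.0327, 0.1365]
ee_rot: [-3.141, 0.003, -0.114]
wrist_force: [-0.0, 0.2, -0.2]
width: 0.0154
finger_force: 29.9
```

```bash
python3 - <<'E'
from g import *
goal([.477,-.032,.04],T(-.114))
c=imaging.get_calibration('wrist');im=imaging.snapshot('wrist')[...,::-1].copy()
ex=np.array([np.cos(-.114),np.sin(-.114),0]);ey=np.array([-ex[1],ex[0],0]);S=np.array([.480,-.032,.012])
for d in((0,0),(-.038,.061),(-.038,-.061),(.035,.061),(.035,-.061)):
    P=S+ex*d[0]+ey*d[1];u=proj('wrist',P,c);print(u);cv2.circle(im,tuple(int(x) for x in u),3,(0,0,255),1)
cv2.imwrite('pics/w2.png',im)
E
```

```text
now 4.9 [ 0.4743 -0.0327  0.1365] [-3.141e+00  3.000e-03 -1.140e-01] F [-0.   0.2 -0.2] q [-0.19 -0.04  1.69 -0.    1.5   1.5 ]
shift [0.0029, -0.001, 0.0964] turn [-0.0002, 0.0034, 0.0003]
[256.49313563 184.8515221 ]
[196.85818345 220.67237044]
[316.00754534 220.8027863 ]
[192.8551846 149.6512478]
[320.20196477 149.80514417]
```

View pics/w2.png

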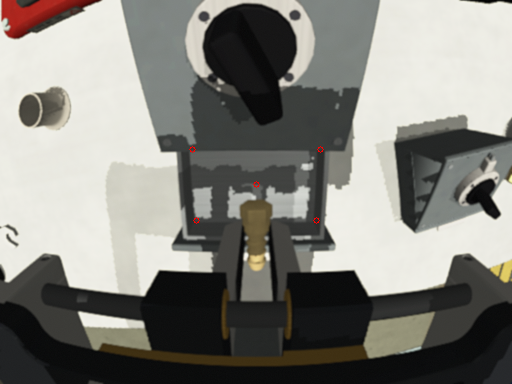

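The drawer outline matches the predicted floor corners within a few px, and the barb hangs over the uncovered floor. Lower it now.

Request:
{"op": "drive_tool", "data": {
  "series": [
    [0.0, [0.001, 0, 0.03], [0, 0, 0]],
    [0.0, [0.001, 0, 0.06], [0, 0, 0]],
    [0.0, [0.001, 0, 0.08], [0, 0, 0]],
    [0.0, [0.001, 0, 0.091], [0, 0, 0]],
    [0.0, [0.001, 0, 0.091], [0, 0, 0]]
  ]
}}

```text
time: 5.58
tool_pos: [0.4757, -0.0324, 0.0465]
ee_rot: [-3.142, 0.002, -0.113]
wrist_force: [0.6, -0.8, -0.4]
width: 0.0153
finger_force: 29.9
```

Request:
{"op": "drive_tool", "data": {
  "series": [
    [0.04, [0, 0, 0], [0, 0, 0]],
    [0.04, [0, 0, 0], [0, 0, 0]],
    [0.04, [0, 0, 0], [0, 0, 0]],
    [0.04, [0, 0, -0.01], [0, 0, 0]],
    [0.04, [0, 0, -0.03], [0, 0, 0]]
  ]
}}

```text
time: 6.2
tool_pos: [0.4758, -0.0326, 0.0776]
ee_rot: [-3.142, 0.002, -0.114]
wrist_force: [-0.2, 0.3, 0.1]
width: 0.0399
finger_force: 0.0
```

Request:
{"op": "drive_tool", "data": {
  "series": [
    [0.03, [0, 0, -0.04], [0, 0, 0]],
    [0.0, [-0.02, 0, -0.08], [0, 0, -0.18]],
    [0.0, [-0.05, 0, -0.1], [0, 0, -0.36]],
    [0.0, [-0.08, 0, -0.1], [0, 0, -0.54]],
    [0.0, [-0.1, 0, -0.1], [0, 0, -0.72]]
  ]
}}

```text
time: 6.82
tool_pos: [0.3763, -0.0213, 0.1789]
ee_rot: [3.14, -0.002, 0.612]
wrist_force: [0.5, -0.0, -0.2]
width: 0.0004
finger_force: 0.0
```

Request:
{"op": "drive_tool", "data": {
  "series": [
    [0.0, [0, 0, 0], [0, 0, -0.18]],
    [0.0, [0, 0, 0], [0, 0, -0.36]],
    [0.0, [0, 0, 0], [0, 0, -0.54]],
    [0.0, [0, 0, 0], [0, 0, -0.72]],
    [0.0, [0, 0, 0], [0, 0, -0.9]]
  ]
}}

```text
time: 7.45
tool_pos: [0.3771, -0.0214, 0.1784]
ee_rot: [3.14, 0.0, 1.512]
wrist_force: [-0.3, 0.4, -0.2]
width: 0.0002
finger_force: 0.0
```

Request:
{"op": "drive_tool", "data": {
  "series": [
    [0.0, [0, 0, 0], [0, 0, -0.18]],
    [0.0, [0, 0, 0], [0, 0, -0.36]],
    [0.0, [0, 0, 0], [0, 0, -0.54]],
    [0.0, [0, 0, 0], [0, 0, -0.72]],
    [0.0, [0, 0, 0], [0, 0, -0.9]]
  ]
}}

```text
time: 8.07
tool_pos: [0.3771, -0.0214, 0.1784]
ee_rot: [3.141, 0.001, 2.412]
wrist_force: [0.1, 0.0, 0.3]
width: 0.0002
finger_force: 0.0
```

```bash
python3 - <<'E'
from g import *
goal([.396,-.023,.10],T(-.114,.611,np.pi))
t=imaging.snapshot('top')[...,::-1];cv2.imwrite('pics/t1.png',cv2.resize(t[112:224,240:340],None,fx=5,fy=5,interpolation=cv2.INTER_CUBIC))
E
```

```text
now 8.07 [ 0.3771 -0.0214  0.1784] [3.141e+00 1.000e-03 2.412e+00] F [0.1 0.  0.3] q [-0.21 -0.3   1.82 -0.    1.61 -1.05]
shift [-0.015, 0.0113, 0.0784] turn [-0.1878, -0.5899, -0.5964]
```

View pics/t1.png

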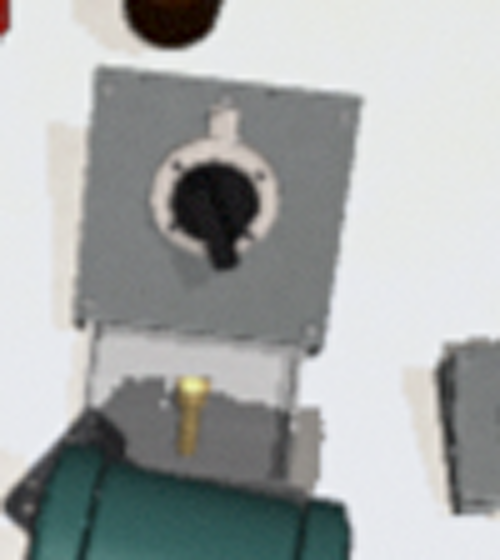

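The barb lies in the drawer at crop (190,415), clear of the front panel. Tilt the tool now.

Request:
{"op": "drive_tool", "data": {
  "series": [
    [0.0, [0, 0, 0], [-0.038, -0.118, -0.119]],
    [0.0, [0, 0, 0], [-0.075, -0.236, -0.239]],
    [0.0, [0, 0, 0], [-0.113, -0.354, -0.358]],
    [0.0, [0, 0, 0], [-0.15, -0.472, -0.477]],
    [0.0, [0, 0, 0], [-0.188, -0.59, -0.596]]
  ]
}}

```text
time: 8.75
tool_pos: [0.3914, -0.0208, 0.177]
ee_rot: [-3.14, 0.603, 3.024]
wrist_force: [4.5, 6.2, 6.1]
width: 0.0006
finger_force: 0.0
```

```bash
python3 - <<'E'
from g import *
goal([.395,-.023,.056],T(-.114,.611,np.pi))
goal([.395+.08,-.023-.009,.056],T(-.114,.611,np.pi))
E
```

```text
now 8.75 [ 0.3914 -0.0208  0.177 ] [-3.14   0.603  3.024] F [4.5 6.2 6.1] q [-0.27 -0.76  2.2   0.09  1.11 -1.74]
shift [0.0655, -0.0017, 0.1018] turn [-0.0033, -0.0081, -0.0031]
now 8.75 [ 0.3914 -0.0208  0.177 ] [-3.14   0.603  3.024] F [4.5 6.2 6.1] q [-0.27 -0.76  2.2   0.09  1.11 -1.74]
shift [-0.0008, -0.0012, 0.1475] turn [-0.0033, -0.0081, -0.0031]
```

```bash
python3 - <<'E'
from g import *
goal([.39,-.022,.10],T(-.114,.35,np.pi))
E
```

```text
now 8.75 [ 0.3914 -0.0208  0.177 ] [-3.14   0.603  3.024] F [4.5 6.2 6.1] q [-0.27 -0.76  2.2   0.09  1.11 -1.74]
shift [0.0447, -0.0013, 0.0627] turn [-0.0028, 0.2529, -0.0035]
```

Request:
{"op": "drive_tool", "data": {
  "series": [
    [0.0, [0, 0, 0.0], [0, 0.12, 0]],
    [0.0, [0.01, 0, 0.01], [0, 0.25, 0]],
    [0.0, [0.03, 0, 0.03], [0, 0.25, 0]],
    [0.0, [0.045, 0, 0.06], [0, 0.25, 0]],
    [0.0, [0.045, 0, 0.063], [0, 0.25, 0]]
  ]
}}

```text
time: 9.38
tool_pos: [0.3877, -0.0207, 0.097]
ee_rot: [3.141, 0.345, 3.019]
wrist_force: [0.8, -0.3, -0.4]
width: 0.0006
finger_force: 0.0
```

```bash
python3 - <<'E'
from g import *
goal([.402,-.024,.045],T(-.114,.35,np.pi))
E
```

```text
now 9.38 [ 0.3877 -0.0207  0.097 ] [3.141 0.345 3.019] F [ 0.8 -0.3 -0.4] q [-0.23 -0.5   2.16  0.04  1.14 -1.69]
shift [0.0038, -0.0015, 0.0538] turn [-0.0028, -0.0054, -0.0084]
```

Request:
{"op": "drive_tool", "data": {
  "series": [
    [0.0, [0.001, -0.001, 0.018], [0, 0, -0.008]],
    [0.0, [0.002, -0.0015, 0.036], [0, 0, -0.008]],
    [0.0, [0.004, -0.0015, 0.054], [0, 0, -0.008]],
    [0.0, [0.004, -0.0015, 0.054], [0, 0, -0.008]]
  ]
}}

```text
time: 9.88
tool_pos: [0.4038, -0.0245, 0.0475]
ee_rot: [-3.138, 0.349, 3.028]
wrist_force: [-0.0, -0.1, -0.3]
width: 0.0006
finger_force: 0.0
```

Request:
{"op": "drive_tool", "data": {
  "series": [
    [0.0, [-0.011, 0, 0.004], [0, 0, 0]],
    [0.0, [-0.022, 0, 0.008], [0, 0, 0]],
    [0.0, [-0.033, 0, 0.012], [0, 0, 0]],
    [0.0, [-0.044, 0, 0.016], [0, 0, 0]],
    [0.0, [-0.055, 0, 0.02], [0, 0, 0]]
  ]
}}

```text
time: 10.5
tool_pos: [0.4629, -0.0312, 0.0472]
ee_rot: [-3.138, 0.35, 3.029]
wrist_force: [-1.9, 0.3, 1.6]
width: 0.0005
finger_force: 0.8
```

Contact at about 2 N. Continue pushing in small steps until the stop.

Request:
{"op": "drive_tool", "data": {
  "series": [
    [0.0, [-0.006, 0, 0.002], [0, 0, 0]],
    [0.0, [-0.012, 0, 0.0045], [0, 0, 0]],
    [0.0, [-0.018, 0, 0.0065], [0, 0, 0]],
    [0.0, [-0.022, 0, 0.008], [0, 0, 0]]
  ]
}}

```text
time: 11.0
tool_pos: [0.4854, -0.0337, 0.047]
ee_rot: [-3.138, 0.349, 3.029]
wrist_force: [-1.5, 0.7, -0.8]
width: 0.0005
finger_force: 0.8
```

Request:
{"op": "drive_tool", "data": {
  "series": [
    [0.0, [-0.003, 0, 0.001], [0, 0, 0]],
    [0.0, [-0.006, 0, 0.002], [0, 0, 0]],
    [0.0, [-0.008, 0, 0.003], [0, 0, 0]]
  ]
}}

```text
time: 11.38
tool_pos: [0.4938, -0.0347, 0.047]
ee_rot: [-3.138, 0.35, 3.029]
wrist_force: [-2.1, -0.0, -0.3]
width: 0.0002
finger_force: 0.8
```

Request:
{"op": "drive_tool", "data": {
  "series": [
    [0.0, [-0.002, 0, 0.0007], [0, 0, 0]],
    [0.0, [-0.004, 0, 0.0014], [0, 0, 0]],
    [0.0, [-0.004, 0, 0.0014], [0, 0, 0]]
  ]
}}

```text
time: 11.75
tool_pos: [0.4949, -0.0347, 0.0455]
ee_rot: [-3.138, 0.342, 3.03]
wrist_force: [-11.4, 0.3, 5.0]
width: 0.0004
finger_force: 4.7
```

Request:
{"op": "drive_tool", "data": {
  "series": [
    [0.0, [-0.002, 0, 0.0007], [0, 0, 0]],
    [0.0, [-0.004, 0, 0.0014], [0, 0, 0]],
    [0.0, [-0.004, 0, 0.0014], [0, 0, 0]]
  ]
}}

```text
time: 12.12
tool_pos: [0.4956, -0.0347, 0.0438]
ee_rot: [-3.138, 0.333, 3.03]
wrist_force: [-21.2, 2.0, 9.5]
width: 0.0003
finger_force: 9.6
```

The stop is felt at 21 N, so the drawer is shut. Now back off and rise to view the knob.

Request:
{"op": "drive_tool", "data": {
  "series": [
    [0.0, [0.019, 0, -0.007], [0, 0, 0]],
    [0.0, [0.05, 0, -0.02], [0, 0, 0]],
    [0.03, [0.055, 0, -0.05], [0, 0, 0]],
    [0.05, [0.035, 0, -0.1], [0, 0, 0]],
    [0.05, [0.011, 0, -0.143], [0, 0, 0]]
  ]
}}

```text
time: 12.75
tool_pos: [0.4438, -0.0286, 0.1805]
ee_rot: [-3.137, 0.354, 3.029]
wrist_force: [0.9, 0.2, 0.8]
width: 0.0272
finger_force: 0.0
```

```bash
python3 - <<'E'
from u import *;from g import goal,T
yaw=-.114;ex=np.array([np.cos(yaw),np.sin(yaw),0])
goal([.45,-.03,.2],T(-.114,.611,np.pi))
n=-np.sin(.611)*ex+np.array([0,0,np.cos(.611)])
F=(FL+FR)/2;B=(BL+BR)/2
o,d=ray('top',px(598,208));P0=(F+B)/2+.014*n
L=o+d*((P0-o)@n)/(d@n)
print('axis n',n,'lockhead top ctr',L,'grip guess',L+n*.031, 'lat off',(L-P0)@np.array([-ex[1],ex[0],0]))
c=imaging.get_calibration('wrist');im=imaging.snapshot('wrist')[...,::-1].copy()
for k in(0,.031,.042): print(k,proj('wrist',L+n*k,c))
np.save('L.npy',[L,n,ex]);import pickle;pickle.dump(c,open('cw3.pkl','wb'))
cv2.imwrite('pics/w3.png',im)
t=imaging.snapshot('top')[...,::-1];cv2.imwrite('pics/t2.png',t)
E
```

```text
now 12.75 [ 0.4438 -0.0286  0.1805] [-3.137  0.354  3.029] F [0.9 0.2 0.8] q [-0.22 -0.4   1.93  0.03  1.26 -1.68]
shift [-0.0127, -0.0007, -0.0161] turn [-0.0036, -0.2573, 0.002]
axis n [-0.56996304  0.06525873  0.81907474] lockhead top ctr [ 0.59004345 -0.04464712  0.12743635] grip guess [ 0.57237459 -0.0426241   0.15282767] lat off 0.0004489600376948726
0 [255.33722917 304.78336973]
0.031 [255.16676275 317.19396122]
0.042 [255.09802769 322.18050792]
```

View pics/w3.png

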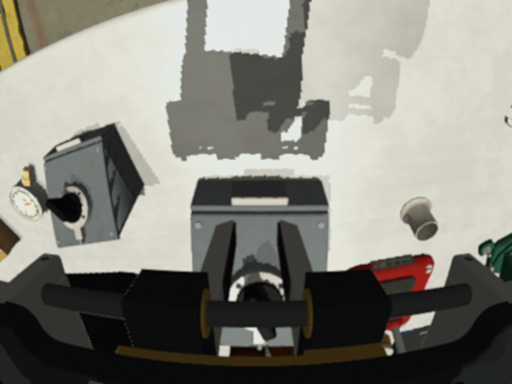

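The wrist view (unit at the bottom, knob near (262,300)) is blocked by the gripper. I'll use the knob in the earlier wrist picture instead, enlarged.

```bash
python3 - <<'E'
import cv2
im=cv2.imread('pics/w2.png')[0:145,175:335];cv2.imwrite('pics/k.png',cv2.convertScaleAbs(cv2.resize(im,None,fx=4,fy=4,interpolation=cv2.INTER_CUBIC),alpha=2.5,beta=10))
E
```

```text
(no output)
```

View pics/k.png

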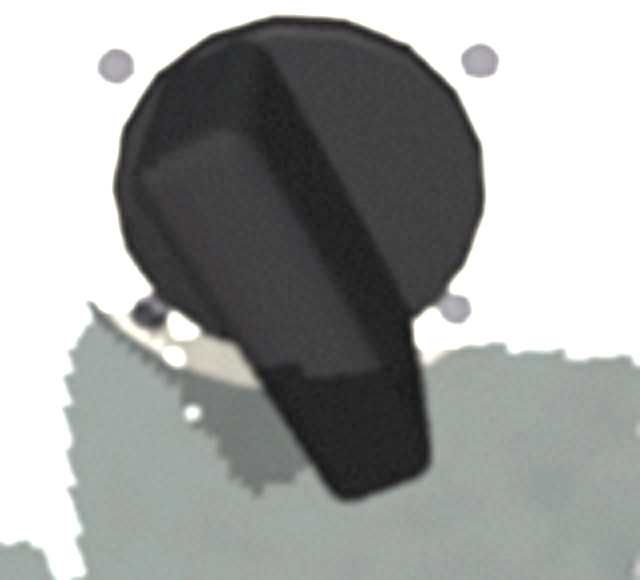

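The knob crop shows the bar's top face with corners near (145,175), (240,130), (428,468) and (345,500), the lower part in shadow.

```bash
python3 - <<'E'
from h import *;import pickle
from g import goal,T
L,n,ex=np.load('L.npy');ey=np.array([-ex[1],ex[0],0]);sx=np.cross(ey,n)
c=pickle.load(open('cw3.pkl','rb'));o=robot.get_obs()
Rt=R.from_euler('xyz',[-3.137,.354,3.029]);pt=np.array([.4438,-.0286,.1805])
Rc=R.from_euler('xyz',c['rotation']);rel=Rt.inv()*Rc;rp=Rt.inv().apply(c['position']-pt)
R2=R.from_euler('xyz',[-3.141,.003,-.114]);c2=dict(c,position=np.array([.4743,-.0327,.1365])+R2.apply(rp),rotation=(R2*rel).as_euler('xyz'))
print('check floor pt',proj('wrist',[.480,-.032,.012],c2),'expect 256.5 184.9')
def cast(u,v,h):
    o,d=ray('wrist',(175+(u+.5)/4-.5,(v+.5)/4-.5),c2);P=L+h*n;return o+d*((P-o)@n)/(d@n)
q=[cast(*p,.042) for p in((145,175),(240,130),(428,468),(345,500))]
m=sum(q)/4
loc=lambda P:((P-L)@sx,(P-L)@ey,(P-L)@n)
print([np.round(loc(p),4) for p in q],'centre',np.round(loc(m),4),'L,W',np.linalg.norm((q[2]+q[3]-q[0]-q[1])/2),np.linalg.norm((q[1]+q[2]-q[0]-q[3])/2))
a=(q[0]+q[1]-q[2]-q[3])/2;print('bar angle from slope-up, deg (ccw +)',np.degrees(np.arctan2(a@ey,a@sx)))
s=[cast(*p,.0) for p in((115,66),(480,61),(455,308),(150,312))];print('screws ctr',np.round(loc(sum(s)/4),4),[np.round(loc(p),3) for p in s])
d=cast(300,183,.006);print('disc',np.round(loc(d),4))
E
```

```text
check floor pt [253.04419739 184.90730968] expect 256.5 184.9
[array([0.0184, 0.0149, 0.042 ]), array([0.0229, 0.0054, 0.042 ]), array([-0.019 , -0.0148,  0.042 ]), array([-0.0239, -0.0052,  0.042 ])] centre [-0.0004  0.0001  0.042 ] L,W 0.046656498983718035 0.01068263398842212
bar angle from slope-up, deg (ccw +) 25.507812028803308
screws ctr [-0.002   0.0007 -0.    ] [array([ 0.017,  0.024, -0.   ]), array([ 0.017, -0.023, -0.   ]), array([-0.021, -0.022, -0.   ]), array([-0.021,  0.023,  0.   ])]
disc [0.0014 0.0005 0.006 ]
```

```bash
python3 - <<'E'
from g import *
L,n,ex=np.load('L.npy');Q=R.from_rotvec(n*.445)*T(-.114,.611,np.pi)
goal(L+.117*n,Q)
E
```

```text
now 12.85 [ 0.4481 -0.0295  0.1869] [-3.136  0.367  3.03 ] F [ 0.3 -1.3 -0. ] q [-0.21 -0.4   1.92  0.03  1.26 -1.68]
shift [-0.0837, 0.0009, -0.0069] turn [0.0497, -0.2411, -0.4401]
```

Request:
{"op": "drive_tool", "data": {
  "series": [
    [0.045, [-0.015, 0, -0.045], [0.01, -0.06, -0.11]],
    [0.045, [-0.05, 0, -0.045], [0.03, -0.14, -0.25]],
    [0.045, [-0.084, 0.001, -0.02], [0.05, -0.241, -0.37]],
    [0.045, [-0.084, 0.001, -0.007], [0.05, -0.241, -0.44]],
    [0.045, [-0.084, 0.001, -0.007], [0.05, -0.241, -0.44]]
  ]
}}

```text
time: 13.48
tool_pos: [0.5189, -0.0361, 0.2111]
ee_rot: [-2.863, 0.528, -2.737]
wrist_force: [-0.2, -0.1, -0.1]
width: 0.0452
finger_force: 0.0
```

```bash
python3 - <<'E'
from g import *
L,n,ex=np.load('L.npy');Q=R.from_rotvec(n*.445)*T(-.114,.611,np.pi)
goal(L+.038*n,Q)
E
```

```text
now 13.47 [ 0.5189 -0.0361  0.2111] [-2.863  0.528 -2.737] F [-0.2 -0.1 -0.1] q [-0.21 -0.38  1.93  0.07  1.01 -2.13]
shift [-0.0107, -0.0056, 0.0714] turn [0.0096, -0.0176, -0.0023]
```

Correct laterally first, then go in and grip.

Request:
{"op": "drive_tool", "data": {
  "series": [
    [0.045, [-0.01, -0.005, 0.01], [0.01, -0.018, -0.002]],
    [0.045, [-0.0107, -0.0056, 0.03], [0.01, -0.018, -0.002]],
    [0.045, [-0.0107, -0.0056, 0.05], [0.01, -0.018, -0.002]],
    [0.045, [-0.0107, -0.0056, 0.067], [0.01, -0.018, -0.002]],
    [0.045, [-0.0107, -0.0056, 0.07], [0.01, -0.018, -0.002]]
  ]
}}

```text
time: 14.1
tool_pos: [0.5679, -0.0418, 0.1649]
ee_rot: [-2.846, 0.547, -2.726]
wrist_force: [-32.6, 2.7, 28.1]
width: 0.0453
finger_force: 20.7
```

```bash
python3 - <<'E'
from g import *
L,n,ex=np.load('L.npy');Q=R.from_rotvec(n*.445)*T(-.114,.611,np.pi)
goal(L+.038*n,Q)
E
```

```text
now 14.1 [ 0.5679 -0.0418  0.1649] [-2.846  0.547 -2.726] F [-32.6   2.7  28.1] q [-0.2  -0.24  1.93  0.07  0.84 -2.13]
shift [0.0031, 0.0011, 0.0055] turn [-0.0015, 0.0029, 0.0016]
```

A contact at about 43 N on the fingertips, earlier than expected. Back off 6 mm and check.

Request:
{"op": "drive_tool", "data": {
  "series": [
    [0.045, [0, 0, -0.006], [0, 0, 0]],
    [0.045, [0, 0, -0.006], [0, 0, 0]]
  ]
}}

```text
time: 14.35
tool_pos: [0.5652, -0.0417, 0.1678]
ee_rot: [-2.845, 0.549, -2.726]
wrist_force: [-0.7, 0.2, -0.1]
width: 0.0451
finger_force: 0.0
```

```bash
python3 - <<'E'
from g import *
L,n,ex=np.load('L.npy');Q=R.from_rotvec(n*.445)*T(-.114,.611,np.pi)
goal(L+.038*n,Q);o=robot.get_obs();print(o['wrist_torque'].round(2),o['finger_force'],o['width'])
c=imaging.get_calibration('side');im=imaging.snapshot('side')[...,::-1]
for k in(0,.014,.042):print(proj('side',L+k*n,c))
u=proj('side',L,c).astype(int);a=im[u[1]-45:u[1]+40,u[0]-45:u[0]+55];cv2.imwrite('pics/s4.png',cv2.resize(a,None,fx=6,fy=6,interpolation=cv2.INTER_CUBIC))
E
```

```text
now 14.35 [ 0.5652 -0.0417  0.1678] [-2.845  0.549 -2.726] F [-0.7  0.2 -0.1] q [-0.2  -0.25  1.93  0.07  0.85 -2.13]
shift [0.0025, 0.0011, 0.0093] turn [-0.0026, 0.0047, 0.0008]
[ 0.13  0.18 -0.04] 0.0 0.04505017392532233
[235.39592927 163.53010795]
[237.17379545 161.68094771]
[240.83700667 157.8708384 ]
```

View pics/s4.png

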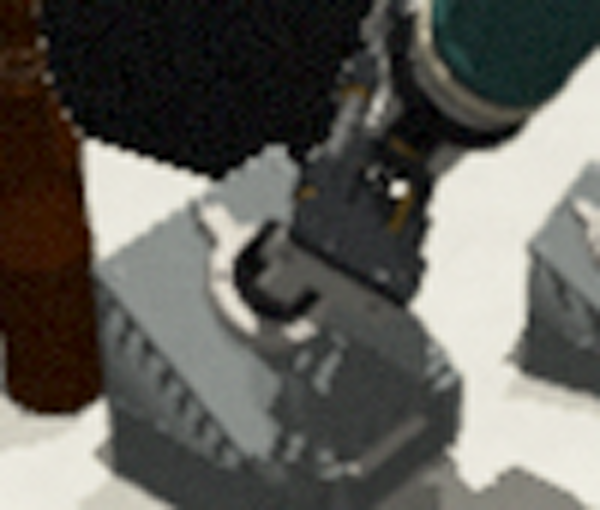

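```bash
python3 - <<'E'
from g import *
L,n,ex=np.load('L.npy');ey=np.array([-ex[1],ex[0],0]);sx=np.cross(ey,n)
u0=proj('side',L).astype(int)-[45,45]
ct,cs=imaging.get_calibration('top'),imaging.get_calibration('side')
o,d=ray('top',proj('top',L,ct),ct);d/=d@n
for h in(0,.006,.012):
    P=L+h*d
    for nm,r,k in(('ring',.036,0),('disc',.026,.006)):
        pts=np.array([(proj('side',P+k*n+r*(np.cos(a)*sx+np.sin(a)*ey),cs)-u0+.5)*6 for a in np.linspace(0,6.28,60)])
        i,j=pts[:,0].argmin(),pts[:,1].argmax();print(h,nm,'left',pts[i].round(),'bottom',pts[j].round())
# edge of slope left corners vs observed (100,265) back-left, (255,455) front-left
F=L
from u import BL,FL
for P in(BL,FL):print((proj('side',P,cs)-u0+.5)*6)
E
```

```text
0 ring left [214. 265.] bottom [286. 337.]
0 disc left [236. 264.] bottom [287. 315.]
0.006 ring left [215. 256.] bottom [287. 328.]
0.006 disc left [237. 255.] bottom [289. 306.]
0.012 ring left [216. 247.] bottom [288. 319.]
0.012 disc left [238. 246.] bottom [290. 298.]
[ 98.13262666 260.10635197]
[295.47034281 495.10058415]
```

The lock-head position is confirmed: the predicted ring and disc pixels match the side crop, and the fingers straddle the bar. Go in 2 mm and grip.

Request:
{"op": "drive_tool", "data": {
  "series": [
    [0.03, [0.001, 0.001, 0.002], [0, 0, 0]],
    [0.0, [0.001, 0.001, 0.002], [0, 0, 0]],
    [0.0, [0.001, 0.001, 0.002], [0, 0, 0]],
    [0.0, [0.001, 0.001, 0.002], [0, 0, 0]],
    [0.0, [0.001, 0.001, 0.002], [0, 0, 0]]
  ]
}}

```text
time: 15.02
tool_pos: [0.5642, -0.0391, 0.1633]
ee_rot: [-2.852, 0.547, -2.728]
wrist_force: [-1.3, 6.4, -0.4]
width: 0.014
finger_force: 30.0
```

```bash
python3 - <<'E'
from g import *
L,n,ex=np.load('L.npy');Q=R.from_rotvec(n*.445)*T(-.114,.611,np.pi)
goal(L+.038*n,Q);o=robot.get_obs();print(o['wrist_torque'].round(2),o['finger_force'],o['width'])
E
```

```text
now 15.03 [ 0.5642 -0.0391  0.1633] [-2.852  0.547 -2.728] F [-1.3  6.4 -0.4] q [-0.2  -0.25  1.93  0.07  0.85 -2.13]
shift [0.0003, -0.0027, 0.0065] turn [0.0032, 0.0023, -0.0004]
[1.17 0.38 0.58] 29.999968707561493 0.01395745911635117
```

```bash
cat > k.py <<'E'
from g import *
L,n,ex=np.load('L.npy');Q=R.from_rotvec(n*.445)*T(-.114,.611,np.pi)
o=robot.get_obs();c=R.from_euler('xyz',o['ee_rot']);v=(Q.inv()*c).as_rotvec()
print('ang',v.round(3),'t',round(o['time'],2),'torque tool',c.inv().apply(o['wrist_torque']).round(3),'F tool',c.inv().apply(o['wrist_force']).round(1),'w',round(o['width'],4),'ff',round(o['finger_force'],1),'dev',c.inv().apply(o['tool_pos']-L).round(4),'j6',o['joint_positions'][5].round(2))
E
python3 k.py
```

```text
ang [-0.003 -0.002  0.   ] t 15.03 torque tool [-1.349 -0.076  0.167] F tool [-1.   6.4 -0.8] w 0.014 ff 30.0 dev [-0.0004  0.0028 -0.0445] j6 -2.13
```

Request:
{"op": "drive_tool", "data": {
  "series": [
    [0.0, [0, 0.002, 0], [0, 0, 0.03]],
    [0.0, [0, 0.002, 0], [0, 0, 0.06]],
    [0.0, [0, 0.002, 0], [0, 0, 0.1]],
    [0.0, [0, 0.002, 0], [0, 0, 0.14]],
    [0.0, [0, 0.002, 0], [0, 0, 0.18]]
  ]
}}

```text
time: 15.65
tool_pos: [0.5642, -0.0391, 0.1633]
ee_rot: [-2.96, 0.589, -2.936]
wrist_force: [2.5, 2.7, -2.1]
width: 0.0138
finger_force: 30.0
```

```bash
python3 k.py
```

```text
ang [ 0.001 -0.002  0.181] t 15.65 torque tool [-0.571  0.111 -0.185] F tool [-1.3  2.7  2.9] w 0.0138 ff 30.0 dev [ 0.0001  0.0027 -0.0445] j6 -1.95
```

Request:
{"op": "drive_tool", "data": {
  "series": [
    [0.0, [0, 0, 0], [0, 0, 0.04]],
    [0.0, [0, 0, 0], [0, 0, 0.08]],
    [0.0, [0, 0, 0], [0, 0, 0.12]],
    [0.0, [0, 0, 0], [0, 0, 0.16]]
  ]
}}

```text
time: 16.15
tool_pos: [0.5642, -0.0392, 0.1633]
ee_rot: [-3.069, 0.61, -3.129]
wrist_force: [1.4, 1.0, -1.4]
width: 0.0138
finger_force: 30.0
```

```bash
python3 k.py
```

```text
ang [ 0.001 -0.002  0.341] t 16.15 torque tool [-0.431  0.229 -0.117] F tool [-0.4  1.2  1.9] w 0.0138 ff 30.0 dev [ 0.0006  0.0025 -0.0445] j6 -1.79
```

Request:
{"op": "drive_tool", "data": {
  "series": [
    [0.0, [0, 0, 0], [0, 0, 0.03]],
    [0.0, [0, 0, 0], [0, 0, 0.06]],
    [0.0, [0, 0, 0], [0, 0, 0.08]]
  ]
}}

```text
time: 16.52
tool_pos: [0.5642, -0.0393, 0.1634]
ee_rot: [-3.124, 0.613, 3.058]
wrist_force: [2.7, 0.7, -4.5]
width: 0.0136
finger_force: 30.0
```

```bash
python3 k.py
```

```text
ang [ 0.001 -0.002  0.42 ] t 16.52 torque tool [-0.418  0.225 -0.266] F tool [0.4 1.  5.2] w 0.0136 ff 30.0 dev [ 0.0007  0.0024 -0.0445] j6 -1.71
```

Request:
{"op": "drive_tool", "data": {
  "series": [
    [0.0, [0, 0, 0], [0, 0, 0.03]],
    [0.0, [0, 0, 0], [0, 0, 0.06]],
    [0.0, [0, 0, 0], [0, 0, 0.08]]
  ]
}}

```text
time: 16.9
tool_pos: [0.5642, -0.0394, 0.1634]
ee_rot: [3.103, 0.613, 2.96]
wrist_force: [3.2, -0.7, -5.1]
width: 0.0138
finger_force: 30.0
```

```bash
python3 k.py
```

```text
ang [ 0.001 -0.002  0.5  ] t 16.9 torque tool [-0.281  0.254 -0.135] F tool [ 0.2 -0.3  6. ] w 0.0138 ff 30.0 dev [ 0.0009  0.0022 -0.0445] j6 -1.63
```

Request:
{"op": "drive_tool", "data": {
  "series": [
    [0.0, [0, 0, 0], [0, 0, 0.03]],
    [0.0, [0, 0, 0], [0, 0, 0.06]],
    [0.0, [0, 0, 0], [0, 0, 0.08]]
  ]
}}

```text
time: 17.27
tool_pos: [0.5642, -0.0394, 0.1634]
ee_rot: [3.047, 0.607, 2.863]
wrist_force: [4.1, -0.4, -7.3]
width: 0.0138
finger_force: 30.0
```

```bash
python3 k.py
```

```text
ang [ 0.001 -0.003  0.58 ] t 17.27 torque tool [-0.094  0.274 -0.168] F tool [0.8 0.  8.4] w 0.0138 ff 30.0 dev [ 0.0011  0.0021 -0.0446] j6 -1.55
```

Request:
{"op": "drive_tool", "data": {
  "series": [
    [0.0, [0, 0, 0], [0, 0, 0.03]],
    [0.0, [0, 0, 0], [0, 0, 0.06]],
    [0.0, [0, 0, 0], [0, 0, 0.08]]
  ]
}}

```text
time: 17.65
tool_pos: [0.5642, -0.0394, 0.1635]
ee_rot: [2.993, 0.598, 2.766]
wrist_force: [4.7, -1.6, -7.7]
width: 0.0141
finger_force: 30.0
```

```bash
python3 k.py
```

```text
ang [ 0.001 -0.003  0.66 ] t 17.65 torque tool [ 0.178  0.299 -0.112] F tool [ 0.3 -1.2  9.1] w 0.0141 ff 30.0 dev [ 0.0012  0.002  -0.0446] j6 -1.47
```

Request:
{"op": "drive_tool", "data": {
  "series": [
    [0.0, [0, 0, 0.001], [0, 0, 0.03]],
    [0.0, [0, 0, 0.002], [0, 0, 0.06]],
    [0.0, [0, 0, 0.002], [0, 0, 0.08]]
  ]
}}

```text
time: 18.02
tool_pos: [0.5644, -0.0395, 0.1634]
ee_rot: [2.941, 0.583, 2.672]
wrist_force: [-11.0, -2.3, 4.7]
width: 0.0142
finger_force: 30.0
```

```bash
python3 k.py
```

```text
ang [ 0.001 -0.002  0.74 ] t 18.02 torque tool [ 0.729  1.459 -0.032] F tool [  4.8  -5.2 -10. ] w 0.0142 ff 30.0 dev [ 0.0013  0.0018 -0.0444] j6 -1.39
```

Request:
{"op": "drive_tool", "data": {
  "series": [
    [0.0, [0, 0, 0], [0, 0, 0.03]],
    [0.0, [0, 0, 0], [0, 0, 0.06]],
    [0.0, [0, 0, 0], [0, 0, 0.08]]
  ]
}}

```text
time: 18.4
tool_pos: [0.5644, -0.0396, 0.1633]
ee_rot: [2.89, 0.565, 2.579]
wrist_force: [-12.3, -1.9, 3.4]
width: 0.0139
finger_force: 30.0
```

```bash
python3 k.py
```

```text
ang [ 0.001 -0.002  0.82 ] t 18.4 torque tool [0.955 1.357 0.053] F tool [ 6.1 -5.9 -9.6] w 0.0139 ff 30.0 dev [ 0.0014  0.0016 -0.0444] j6 -1.31
```

Request:
{"op": "drive_tool", "data": {
  "series": [
    [0.0, [0, 0, -0.001], [0, 0, 0.03]],
    [0.0, [0, 0, -0.001], [0, 0, 0.06]],
    [0.0, [0, 0, -0.001], [0, 0, 0.06]]
  ]
}}

```text
time: 18.77
tool_pos: [0.5643, -0.0396, 0.1634]
ee_rot: [2.854, 0.549, 2.51]
wrist_force: [-6.6, -2.5, 0.6]
width: 0.0135
finger_force: 30.0
```

```bash
python3 k.py
```

```text
ang [ 0.001 -0.002  0.88 ] t 18.77 torque tool [0.962 0.974 0.17 ] F tool [ 3.  -4.9 -4. ] w 0.0135 ff 30.0 dev [ 0.0015  0.0015 -0.0444] j6 -1.25
```

Request:
{"op": "drive_tool", "data": {
  "series": [
    [0.0, [0, 0, 0], [0, 0, 0.03]],
    [0.0, [0, 0, 0], [0, 0, 0.06]],
    [0.0, [0, 0, 0], [0, 0, 0.06]]
  ]
}}

```text
time: 19.15
tool_pos: [0.5643, -0.0397, 0.1634]
ee_rot: [2.82, 0.531, 2.444]
wrist_force: [-6.4, -3.0, -0.5]
width: 0.0139
finger_force: 30.0
```

```bash
python3 k.py
```

```text
ang [ 0.001 -0.002  0.94 ] t 19.15 torque tool [1.095 0.931 0.155] F tool [ 2.9 -5.7 -3.1] w 0.0139 ff 30.0 dev [ 0.0016  0.0014 -0.0444] j6 -1.19
```

Request:
{"op": "drive_tool", "data": {
  "series": [
    [0.0, [0, 0, 0], [0, 0, 0.02]],
    [0.0, [0, 0, 0], [0, 0, 0.04]],
    [0.0, [0, 0, 0], [0, 0, 0.04]]
  ]
}}

```text
time: 19.52
tool_pos: [0.5642, -0.0397, 0.1633]
ee_rot: [2.799, 0.519, 2.401]
wrist_force: [-7.3, -1.8, -0.1]
width: 0.0138
finger_force: 30.0
```

```bash
python3 k.py
```

```text
ang [ 0.001 -0.002  0.979] t 19.52 torque tool [ 1.102  0.912 -0.115] F tool [ 3.7 -5.3 -4. ] w 0.0138 ff 30.0 dev [ 0.0017  0.0013 -0.0445] j6 -1.15
```

Request:
{"op": "drive_tool", "data": {
  "series": [
    [0.0, [0, 0, 0], [0, 0, 0.02]],
    [0.0, [0, 0, 0], [0, 0, 0.04]],
    [0.0, [0, 0, 0], [0, 0, 0.04]]
  ]
}}

```text
time: 19.9
tool_pos: [0.5642, -0.0397, 0.1634]
ee_rot: [2.778, 0.505, 2.36]
wrist_force: [-7.7, -2.4, -0.5]
width: 0.0136
finger_force: 30.4
```

```bash
python3 k.py
```

```text
ang [ 1.000e-03 -2.000e-03  1.018e+00] t 19.9 torque tool [ 1.062  0.853 -0.502] F tool [ 3.5 -6.1 -3.8] w 0.0136 ff 30.4 dev [ 0.0017  0.0012 -0.0445] j6 -1.11
```

The torque went from +0.16 (pulling) to −0.5 (resisting), so the notch centre is near 0.97. Ease back, then release and retract.

Request:
{"op": "drive_tool", "data": {
  "series": [
    [0.0, [0, 0, 0], [0, 0, -0.02]],
    [0.0, [0, 0, 0], [0, 0, -0.045]],
    [0.0, [0, 0, 0], [0, 0, -0.045]]
  ]
}}

```text
time: 20.27
tool_pos: [0.5642, -0.0397, 0.1633]
ee_rot: [2.801, 0.52, 2.407]
wrist_force: [-7.3, -1.0, 0.4]
width: 0.0137
finger_force: 30.0
```

```bash
python3 k.py
```

```text
ang [ 0.001 -0.002  0.974] t 20.27 torque tool [ 1.045  0.845 -0.094] F tool [ 3.9 -4.5 -4.4] w 0.0137 ff 30.0 dev [ 0.0017  0.0013 -0.0444] j6 -1.15
```

Request:
{"op": "drive_tool", "data": {
  "series": [
    [0.03, [0, 0, 0], [0, 0, 0]],
    [0.045, [0, 0, 0], [0, 0, 0]],
    [0.045, [0, 0, 0], [0, 0, 0]]
  ]
}}

```text
time: 20.65
tool_pos: [0.5658, -0.0393, 0.1645]
ee_rot: [2.798, 0.523, 2.405]
wrist_force: [-0.4, -0.0, 0.5]
width: 0.0407
finger_force: 0.0
```

Request:
{"op": "drive_tool", "data": {
  "series": [
    [0.045, [0, 0, -0.015], [0, 0, 0]],
    [0.045, [0, 0, -0.035], [0, 0, 0]],
    [0.045, [0, 0, -0.06], [0, 0, 0]],
    [0.045, [0, 0, -0.09], [0, 0, 0]],
    [0.045, [0, 0, -0.12], [0, 0, 0]]
  ]
}}

```text
time: 21.28
tool_pos: [0.4954, -0.0312, 0.2631]
ee_rot: [2.799, 0.522, 2.406]
wrist_force: [-0.5, 0.1, 0.1]
width: 0.0451
finger_force: 0.0
```

```bash
python3 - <<'E'
from g import *
goal([.38,-.1,.3],T(2.36))
E
```

```text
now 21.27 [ 0.4954 -0.0312  0.2631] [2.799 0.522 2.406] F [-0.5  0.1  0.1] q [-0.22 -0.48  1.89  0.07  1.11 -1.15]
shift [0.0158, -0.1036, -0.0918] turn [0.3472, 0.5096, 0.1343]
```

Request:
{"op": "drive_tool", "data": {
  "series": [
    [0.045, [0, -0.02, -0.05], [0.07, 0.1, 0.03]],
    [0.045, [0.01, -0.06, -0.09], [0.14, 0.2, 0.05]],
    [0.045, [0.016, -0.104, -0.092], [0.21, 0.3, 0.08]],
    [0.045, [0.016, -0.104, -0.092], [0.28, 0.4, 0.1]],
    [0.045, [0.016, -0.104, -0.092], [0.347, 0.51, 0.134]]
  ]
}}

```text
time: 21.9
tool_pos: [0.3799, -0.1008, 0.3001]
ee_rot: [-3.14, -0.001, 2.357]
wrist_force: [0.6, -0.6, -0.0]
width: 0.0449
finger_force: 0.0
```

```bash
python3 - <<'E'
from g import *
goal([.3,-.35,.3],T(2.36))
E
```

```text
now 21.9 [ 0.3799 -0.1008  0.3001] [-3.140e+00 -1.000e-03  2.357e+00] F [ 0.6 -0.6 -0. ] q [-0.4  -0.27  1.56 -0.    1.85 -1.19]
shift [-0.1194, -0.2328, 0.0003] turn [-0.0016, -0.0013, -0.0026]
```

Request:
{"op": "drive_tool", "data": {
  "series": [
    [0.045, [-0.024, -0.047, 0], [0, 0, 0]],
    [0.045, [-0.048, -0.094, 0], [0, 0, 0]],
    [0.045, [-0.072, -0.14, 0], [0, 0, 0]],
    [0.045, [-0.096, -0.187, 0], [0, 0, 0]],
    [0.045, [-0.119, -0.233, 0], [0, 0, 0]]
  ]
}}

```text
time: 22.52
tool_pos: [0.3001, -0.3511, 0.2994]
ee_rot: [-3.14, 0.001, 2.36]
wrist_force: [0.8, 0.2, 0.0]
width: 0.0449
finger_force: 0.0
```

```bash
python3 - <<'E'
from g import *
L,n,ex=np.load('L.npy');ey=np.array([-ex[1],ex[0],0]);sx=np.cross(ey,n)
new=imaging.snapshot('top')[...,::-1];cv2.imwrite('pics/t3.png',new);old=cv2.imread('pics/top0.png')
c=imaging.get_calibration('top')
def line(im,h,lo,hi,y=0): # brightness along slope at height h
    return [int(im[tuple(np.round(proj('top',L+h*n+s*sx+y*ey,c)).astype(int)[::-1])].mean()) for s in np.arange(lo,hi,.0015)]
print('plunger old',line(old,.0,.03,.075));print('plunger new',line(new,.0,.03,.075))
for nm,im in(('old',old),('new',new)):
    # bar protruding beyond disc: dark pixels in annulus on bar plane
    K=[]
    for u in range(260,310):
        for v in range(130,180):
            o,d=ray('top',(u,v),c);P=o+d*((L+.036*n-o)@n)/(d@n);a,b=(P-L)@sx,(P-L)@ey
            if im[v,u].max()<60 and np.hypot(a,b)<.032:K.append((a,b))
    K=np.array(K);w,V=np.linalg.eigh(np.cov(K.T));print(nm,len(K),K.mean(0),'low end',K[K[:,0].argmin()],'axis deg',np.degrees(np.arctan2(V[1,1],V[0,1])),w)
    # drawer: brightness forward of unit along -x at z=.055
    C=L-.007*ex
    q=[int(im[tuple(np.round(proj('top',[*(C[:2]-s*ex[:2]),.05],c)).astype(int)[::-1])].mean()) for s in np.arange(.055,.17,.004)];print(q)
d=cv2.absdiff(old,new).max(2);d=(d>60).astype(np.uint8);k,l,s,ce=cv2.connectedComponentsWithStats(d)
print([(ce[i].round().tolist(),s[i,4]) for i in range(1,k) if s[i,4]>8])
E
```

```text
plunger old [198, 198, 193, 193, 181, 181, 188, 188, 189, 189, 191, 191, 183, 193, 176, 176, 143, 143, 143, 143, 136, 136, 119, 119, 117, 117, 149, 149, 210, 210]
plunger new [197, 197, 194, 194, 181, 181, 189, 189, 188, 188, 188, 188, 183, 191, 173, 173, 129, 129, 117, 117, 123, 123, 119, 119, 118, 118, 147, 147, 207, 210]
old 218 [ 0.00771848 -0.00112928] low end [-0.0257373  -0.00627837] axis deg -163.37605077893394 [0.00011573 0.0002084 ]
[120, 127, 110, 157, 180, 190, 191, 189, 189, 189, 190, 191, 192, 192, 192, 198, 195, 193, 195, 196, 194, 180, 161, 127, 153, 175, 219, 200, 210]
new 217 [0.00777209 0.00100041] low end [-0.02493302  0.01058878] axis deg 161.9834289473834 [0.00011435 0.00020391]
[121, 129, 99, 147, 148, 210, 203, 203, 215, 229, 229, 230, 229, 229, 228, 230, 229, 229, 229, 230, 229, 230, 229, 230, 229, 229, 230, 231, 229]
[([278.0, 162.0], np.int32(26)), ([285.0, 163.0], np.int32(27)), ([261.0, 180.0], np.int32(29)), ([278.0, 203.0], np.int32(386)), ([293.0, 184.0], np.int32(16)), ([187.0, 197.0], np.int32(73)), ([344.0, 241.0], np.int32(429)), ([275.0, 251.0], np.int32(121)), ([195.0, 355.0], np.int32(3336)), ([264.0, 310.0], np.int32(251)), ([299.0, 314.0], np.int32(378)), ([326.0, 343.0], np.int32(1800)), ([252.0, 355.0], np.int32(1054)), ([344.0, 347.0], np.int32(205)), ([280.0, 345.0], np.int32(12)), ([235.0, 377.0], np.int32(134))]
```

The pin tail has drawn in (143→117 grey beyond the block), the drawer front is at the unit, the knob bar is turned and the bystanders are unchanged.

```bash
python3 -c "
from bench import robot
print(robot.close_job())"
```

```text
the job is handed in; nothing more can be done
None
```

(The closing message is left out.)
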